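# Find the release notch in a slide cabinet's rail and press it

## Task

The drawer of the microscope-slide cabinet is latched shut, and its release is a notch hidden somewhere in the black rail along the cabinet's top front edge. Put a fingertip on one plain end of the rail, feel along the rail until you find the notch, and press the plate inside it down so that the drawer springs out by itself; then take the hand away. Do not touch the drawer or lean hard on the cabinet, and leave the bottle, jar and gauge where they stand.

Things in the scene. Friction and masses are not known exactly. Their poses are not given: they have to be found in the camera images.
- cabinet: plywood cabinet for microscope slides, fixed to the bench, 200 (x) x 300 (y) x 75 mm high. Origin: centre of its underside, on the bench; x from the drawer front to the back, y along the rail, z up. Black rail on its top front edge, all along y: x from -100 to -76 mm, level top 93 mm above the bench, 18 mm above the cabinet's top, free in front and behind.
- rail_left (a point): point on the rail's top at its +y end, mid depth (cabinet frame -88, 150, 93 mm). The last 30 mm at either end of the rail are always plain. In the 240 mm between, one notch 40 mm long along y, open to front and back, interrupts it, each time at another place that is not listed; elsewhere the top is flush and solid.
- rail_right (a point): point on the rail's top at its -y end, mid depth (cabinet frame -88, -150, 93 mm)
- release (a joint): how far the black spring plate in the notch is pressed (m): 0 free, 0.006 fully down. The plate fills the notch (39 x 24 mm); its top lies 8 mm below the rail's top when free and moves straight down. 0.5 N starts it, 6 N has it fully down, and it rises when let go. The latch frees the drawer at about 3.5 to 4 mm.
- drawer (a joint): how far the drawer is out (m): 0 shut, 0.05 fully sprung out towards the cabinet's -x. Its spring pushes it out in about half a second once the plate is pressed; it has no handle and cannot be pulled while latched.
- drawer_front (a point): centre of the blue drawer front (276 x 54 mm, 10 to 64 mm above the bench), which lies in the cabinet's front face below the rail
- bottle: loose amber bottle with a white cap, 48 mm wide, 105 mm tall, on the bench beside the cabinet; origin at the centre of its foot, z up
- jar: loose clear jar with a white lid, 45 mm wide and 45 mm tall, standing on the cabinet's top behind the rail; origin at the centre of its foot, z up
- gauge: loose round black pressure gauge lying face up on the bench beside the cabinet, 64 mm wide, 28 mm thick, brass stub 22 mm out to its -x; origin at the centre of its underside, z up

How it is judged:
On the way, in this order (a step that is already met when the one before it is completed fails the run):
1. a fingertip touches a plain end of the rail, the last 30 mm at either end, with the drawer still shut (contact force between the fingers and cabinet above 0.5 N and value of joint drawer below 0.005 m and value of joint release below 0.002 m and z of the grasp point in the frame of cabinet above 0.099 m and x of the grasp point in the frame of cabinet between -0.16 and -0.015 m and (y of the grasp point in the frame of cabinet above 0.07 m or y of the grasp point in the frame of cabinet below -0.07 m)), for 0.1 s.
2. the release plate in the notch is pressed down 3 mm or more by the fingers (value of joint release above 0.003 m and contact force between the fingers and anything else above 0.5 N), for 0.02 s.
At the end, for the whole second after the job is handed in: the drawer stands out by more than 42 mm and is at rest, the release plate has risen again (pressed less than 1.5 mm), and bottle, jar and gauge are within 20 mm of where they stood (value of joint drawer above 0.042 m and velocity of joint drawer below 0.02 m/s and value of joint release below 0.0015 m and distance of each of bottle, jar, gauge from where it was at the start of the episode below 0.02 m); the robot touches nothing.
It fails at once if the bottle is moved more than 20 mm, lifted or tipped (distance of bottle from where it was at the start of the episode above 0.02 m or angle between bottle's own z axis and vertical above 0.4 rad).
It fails at once if the jar is moved more than 20 mm, lifted or tipped (distance of jar from where it was at the start of the episode above 0.02 m or angle between jar's own z axis and vertical above 0.4 rad).
It fails at once if the gauge is moved more than 20 mm, lifted or tipped (distance of gauge from where it was at the start of the episode above 0.02 m or angle between gauge's own z axis and vertical above 0.4 rad).
It fails at once if the fingers push or pull the drawer with more than 2 N (contact force between the fingers and drawer above 2 N).
It fails at once if the fingers lean on the rail or cabinet with more than 60 N (contact force between the fingers and anything else above 60 N).
It also fails if it takes over 64 s, if anything falls off the work surface, if the arm or the gripper's body presses on something with over 40 N, if the wrist force passes 120 N, or if a joint passes its speed limit or range.

## Robot

A 6-joint arm with a two-finger parallel gripper is mounted at the origin on the work surface. World frame = base frame: x ahead of the robot, y to its left, z up, the work surface at z = 0. Lengths are in m, angles in rad, forces in N, time in s.
With the tool pointing down it reaches from about 0.35 to 0.925 m from the base axis. Payload 6.4 kg.
Tool frame: the origin (TCP) lies at the very end of the fingers, on their centre line; the grasp point (between the pads) lies 19 mm behind it; z points along the fingers, x is the direction in which the jaws open and shut, and the axes are right-handed (so a half turn about z gives the same grasp; the last joint's range is limited). The gripper opens to 94 mm and grips with 3 to 60 N. Pads are 16 mm wide; open, the fingers measure 119 mm over their backs; the gripper's body (75 mm by 177 mm) begins 78 mm behind the grasp point.
Start: joints at [1.125, 0.245, 1.558, -0, 1.339, -0.174], TCP at [0.174, 0.626, 0.17] pointing down, gripper open.
Joint ranges: [-3.13, 3.13], [-1.02, 2.26], [0.13, 2.54], [-0.95, 4.09], [0.21, 2.88], [-2.74, 2.74]. Speed limits (rad/s): [2.57, 2.57, 3.14, 3.14, 3.14, 3.14].

## Interface

Orientations are given as a unit quaternion [w, x, y, z].
In Python, from rig import robot gives the robot as it stands.
- The arm moves only by the tool apply_moves, never from a script. Its argument "steps" is a list of rows, each a list of 7 numbers: the shift along the tool's x, y, z in mm, then the turn, a rotation vector about the tool's x, y, z in rad, then the finger opening in mm, from 0 to 94. In form: [[tx, ty, tz, ax, ay, az, hand], ...]. A call has 1 to 8 rows; each row shifts and turns the pose as measured when the row begins, along the tool's axes as they then stand; what a row does not reach is not made up. A row lasts 1/8 s, in which the tool goes at most 62.5 mm and 10.7 degrees, less where a joint would pass 70% of its speed; a pose out of reach is approached as far as the arm can. A call is refused whole if a number of a shift passes 62.5 or a number of a turn 0.188, either way. A call with a gripper value outside its range is refused whole. The fingers move at their own pace and stop on an object; "grip_force" is the grip in N (left out, the last holds). Time passes only in rows, so rows that do not move let the fingers close. It gives the time, the measured TCP pose, the force and the opening at its end, in the units of the state.
- robot.sense(): the state, without advancing time (a new reading comes with each control period).
- robot.get_image(name): name is "side" or "top" or "wrist"; returns (picture, depth): 480x640x3 uint8, red, green, blue; 480x640 float32, m along the optical axis (not along the pixel's ray), 0 where there is no reading.
- robot.camera_model(name): a dict with "camera_matrix" (3x3 intrinsics, pixels), "world_to_cam" (4x4, takes a point from world to camera coordinates). Camera axes: x right, y up, looking along -z (the intrinsics and any distortion apply to the point x, -y, -z); pixel columns grow to the right and rows downward; lengths in m; the calibration is good to about 2 mm. A picture is of the moment at which its call begins: read the wrist's pose just before it. camera_model takes no time and is no camera call; for the wrist camera it gives the pose at the moment of the call.
- robot.hand_in(): hands the job in, once; it reports no verdict.
Trained networks look in the newest picture that a camera, given by its name, has taken for a name from the list of things; names that differ only in an ending like _2 or _b are one class to them, and where a whole thing is asked for, a point or a joint stands for the part that bears it (a point fixed in the world has none). Each returns a list of dicts, best first, with "p" (0 to 1); they miss things now and then, are a little off and sometimes report something else, mostly with a low value. They report only what shows in the picture. A call takes as long as a camera call.
- robot.spot_in(thing, camera): "rect" ([left, top, right, bottom] in pixels, round what is visible of it).
- robot.regions_of(thing, camera): "pixels" (480x640 bool, what is visible of it) and "rect" ([left, top, right, bottom] in pixels, round what is visible of it).
The state is a dict: "time_s": time; "joint_positions": joint angles; "qd": joint speeds; "joint_efforts": joint torques, N m; "tool_pos": TCP position; "tool_rot": TCP orientation; "force": force on the tool from outside, world axes, zero at the start; "wrist_torque": the same for the moment, N m; "grip_width": opening from 0.0 (shut) to 1.0 (fully open).
Only numpy, scipy, OpenCV 4.12 (cv2) and the standard library are available. Lean on these libraries where they do the work, as an engineer would, in place of code of your own. Each camera call takes 0.05 s, during which the arm holds its last target.

## Working session

There is one attempt and no reset: what is moved stays moved. The work goes in short steps, Python scripts to look and compute and a tool call to move; the robot and the scene stay as the last step left them, time stands still between calls to the robot, and variables do not carry over. Pictures are saved under pics/ and viewed, and the job is handed in when it is done.

Besides the shell and the picture viewer there is one more tool, called after "Call:" by a JSON object that holds its "fn" and its "kwargs", one argument or row to a line. apply_moves: Moves the arm, as the interface text tells. Its arguments: {"type":"object","properties":{"steps":{"type":"array"},"grip_force":{"type":"number"}},"required":["steps"]}

```bash
mkdir -p pics; ls
cat > h.py <<'E'
import numpy as np, cv2
from rig import robot
def save(n,im): cv2.imwrite('pics/'+n,cv2.cvtColor(im,cv2.COLOR_RGB2BGR))
def pts(name,D):
    m=robot.camera_model(name);K=np.array(m["camera_matrix"]);T=np.linalg.inv(np.array(m["world_to_cam"]))
    v,u=np.mgrid[0:480,0:640]
    X=(u-K[0,2])/K[0,0]*D;Y=(v-K[1,2])/K[1,1]*D
    P=np.stack([X,-Y,-D,np.ones_like(D)],-1)
    return (P@T.T)[...,:3]
E
python3 - <<'E'
from h import *
print(robot.sense())
for n in("side","top"):
    im,D=robot.get_image(n); save(n+'0.png',im); np.save(n+'0.npy',np.array(D)); np.save(n+'P0.npy',pts(n,D)); np.save(n+'im0.npy',im)
    for t in("cabinet","rail_left","drawer_front","bottle","jar","gauge","release"):
        print(n,t,[(round(r['p'],2),r['rect']) for r in robot.spot_in(t,n)][:2])
    m=robot.camera_model(n); print({k:(np.round(v,3).tolist()) if not isinstance(v,str) else v for k,v in m.items()})
E
```

```text
pics
{'time_s': 0.0, 'joint_positions': array([ 1.12491388e+00,  2.45791114e-01,  1.55898105e+00,  8.37250334e-06,
        1.33870450e+00, -1.74120992e-01]), 'qd': array([-0.00022852, -0.00128001,  0.00208487, -0.00057766, -0.00061645,
       -0.00116286]), 'joint_efforts': array([ 3.82444059e-04, -4.15834701e+01, -3.14598906e+01,  6.84667658e-02,
        3.33155890e-02, -1.64804519e-04]), 'tool_pos': array([0.17419614, 0.62554203, 0.16877784]), 'tool_rot': array([ 4.27524865e-04,  7.96375977e-01,  6.04801137e-01, -8.39409846e-04]), 'force': array([ 0.27090703,  0.8140787 , -0.23905541]), 'wrist_torque': array([-0.00416278,  0.00701976, -0.00441949]), 'grip_width': 0.9998503200420156}
side cabinet [(0.96, [239.4, 220.6, 360.9, 363.8])]
side rail_left [(0.6, [240.7, 219.7, 358.6, 364.1])]
side drawer_front []
side bottle [(0.56, [267.9, 183.9, 290.0, 226.2])]
side jar [(0.7, [282.9, 259.1, 303.7, 296.8])]
side gauge [(0.98, [262.4, 382.5, 312.3, 428.1])]
side release [(0.53, [342.0, 302.1, 354.9, 314.7])]
{'camera_matrix': [[560.949, 0.0, 320.107], [0.0, 560.949, 245.263], [0.0, 0.0, 1.0]], 'world_to_cam': [[-0.988, -0.151, 0.022, 0.628], [0.114, -0.633, 0.766, -0.138], [-0.102, 0.759, 0.643, -1.105], [0.0, 0.0, 0.0, 1.0]]}
top cabinet [(0.84, [187.4, 145.1, 388.8, 292.8])]
top rail_left [(0.89, [186.9, 143.7, 387.4, 296.2])]
top drawer_front []
top bottle [(0.65, [408.7, 153.7, 444.5, 189.7])]
top jar [(0.72, [244.6, 203.1, 276.0, 231.8]), (0.37, [188.2, 146.5, 389.0, 294.4])]
top gauge [(0.68, [132.4, 211.3, 170.7, 256.9])]
top release [(0.64, [223.4, 271.7, 246.5, 289.9])]
{'camera_matrix': [[510.836, 0.0, 315.921], [0.0, 510.836, 240.509], [0.0, 0.0, 1.0]], 'world_to_cam': [[0.004, -1.0, -0.023, 0.032], [0.998, 0.003, 0.057, -0.639], [-0.057, -0.023, 0.998, -0.881], [0.0, 0.0, 0.0, 1.0]]}
```

View pics/top0.png

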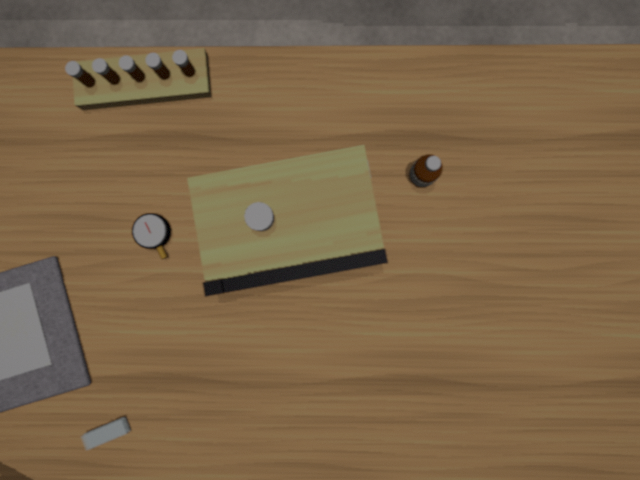

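View pics/side0.png

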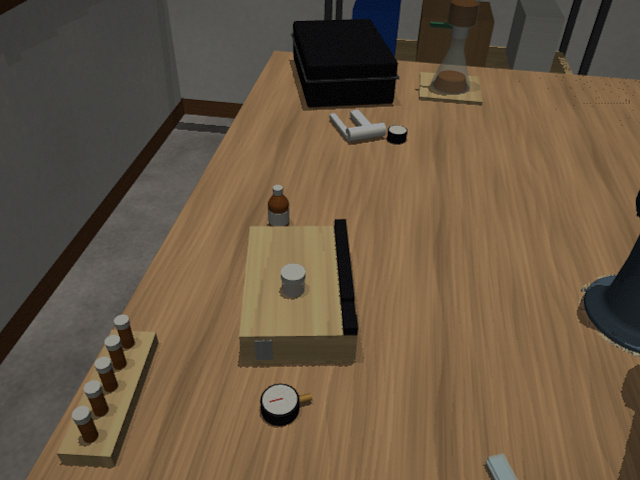

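Run:
```python
from h import *
P=np.load('topP0.npy');D=np.load('top0.npy');im=np.load('topim0.npy').astype(int)
z=P[...,2]; m=(D>0)
# rail: z ~0.093 dark
reg=np.zeros_like(m);reg[140:300,180:395]=1
r=reg&m&(abs(z-.093)<.006)&(im.sum(-1)<200)
c=reg&m&(abs(z-.075)<.005)&(im.sum(-1)>200)
for n,k in(('rail',r),('cab',c)):
    q=P[k][:,:2].astype(np.float32);print(n,len(q),np.median(P[k][:,2]));rc=cv2.minAreaRect(q);print(rc,cv2.boxPoints(rc).tolist())
for n,b in(('bottle',[408,153,445,190]),('jar',[244,203,276,232]),('gauge',[132,211,171,257])):
    s=P[b[1]:b[3],b[0]:b[2]].reshape(-1,3);d=D[b[1]:b[3],b[0]:b[2]].ravel()>0;s=s[d];t=s[s[:,2]>s[:,2].max()-.012];print(n,s[:,2].max(),t.min(0),t.max(0),np.median(t,0))
```

```text
rail 2506 0.09471432329646445
((0.6175425052642822, 0.07363671064376831), (0.09296831488609314, 0.2985694110393524), 10.653104782104492) [[0.5442624092102051, 0.21175523102283478], [0.5994566679000854, -0.08166815340518951], [0.6908226013183594, -0.06448180973529816], [0.635628342628479, 0.22894157469272614]]
cab 18070 0.07687595057516744
((0.6823989748954773, 0.08627661317586899), (0.1766546219587326, 0.30083414912223816), 10.789856910705566) [[0.5674740672111511, 0.21749886870384216], [0.6237924695014954, -0.07801668345928192], [0.7973238825798035, -0.04494564235210419], [0.7410054802894592, 0.2505699098110199]]
bottle 0.11061589699957175 [ 0.74813043 -0.16337002  0.09906076] [ 0.77010487 -0.14212676  0.1106159 ] [ 0.75862897 -0.15301996  0.10643653]
jar 0.1261958880941253 [0.64967532 0.10144607 0.11498574] [0.69225419 0.14532779 0.12619589] [0.6713554  0.12322497 0.12187118]
gauge 0.03524646088364658 [0.61587871 0.29598892 0.02325798] [0.68622424 0.35884745 0.03524646] [0.65431523 0.32670559 0.03040071]
```

Run:
```python
from h import *
a=np.radians(10.75);ex=np.array([np.cos(a),np.sin(a)]);ey=np.array([-ex[1],ex[0]])
for n in('top','side'):
    P=np.load(n+'P0.npy');D=np.load(n+'0.npy');im=np.load(n+'im0.npy').astype(int)
    ok=(D>0)&(im.sum(-1)<150)&(P[...,2]>.07)&(P[...,2]<.11)&(P[...,0]>.5)&(P[...,0]<.72)&(P[...,1]<.26)&(P[...,1]>-.12)
    q=P[ok];l=np.c_[q[:,:2]@ex,q[:,:2]@ey,q[:,2]]
    i=im[ok].sum(-1)
    t=l[:,2]>.088
    print(n,len(l),'x',np.percentile(l[t,0],[2,50,98]),'y',np.percentile(l[t,1],[.3,99.7]),)
    xm=np.median(l[t,0])
    for y in np.arange(-.2,.14,.008):
        k=(abs(l[:,1]-y)<.004)&(abs(l[:,0]-xm)<.007)
        if k.sum()>2: print(round(y,3),k.sum(),np.round(np.median(l[k],0),4),np.round(i[k].mean(),1))
    cv2.imwrite(f'pics/z{n}.png',cv2.resize(np.clip(im[140:300,180:395,::-1] if n=='top' else im[210:370,230:370,::-1],0,255).astype(np.uint8),None,fx=3.5,fy=3.5)*3 if 0 else cv2.convertScaleAbs(cv2.resize((im[140:300,180:395,::-1] if n=='top' else im[210:370,230:370,::-1]).astype(np.uint8),None,fx=3.5,fy=3.5),alpha=2.5))
```

```text
top 2477 x [0.57537029 0.58582035 0.59624534] y [-0.19050574  0.10441293]
-0.192 18 [ 0.5866 -0.1896  0.095 ] 106.4
-0.184 43 [ 0.5855 -0.1841  0.0945] 95.2
-0.176 43 [ 0.5857 -0.1762  0.0944] 95.7
-0.168 44 [ 0.586  -0.1681  0.0947] 96.3
-0.16 43 [ 0.5857 -0.1601  0.0949] 95.0
-0.152 45 [ 0.5859 -0.1519  0.095 ] 96.2
-0.144 44 [ 0.5856 -0.1439  0.0945] 95.5
-0.136 41 [ 0.586  -0.1358  0.0949] 95.2
-0.128 42 [ 0.5859 -0.1279  0.0951] 95.8
-0.12 42 [ 0.5853 -0.1199  0.0948] 96.0
-0.112 43 [ 0.586  -0.112   0.0945] 94.9
-0.104 41 [ 0.5856 -0.1043  0.0947] 95.0
-0.096 44 [ 0.5856 -0.0963  0.0951] 95.8
-0.088 43 [ 0.586  -0.0883  0.0949] 93.9
-0.08 42 [ 0.5857 -0.0802  0.0943] 94.1
-0.072 45 [ 0.5857 -0.0721  0.0947] 93.4
-0.064 43 [ 0.5859 -0.064   0.0948] 92.9
-0.056 43 [ 0.5855 -0.0559  0.0948] 92.6
-0.048 44 [ 0.5859 -0.0479  0.0944] 93.6
-0.04 43 [ 0.5856 -0.0398  0.0955] 93.0
-0.032 42 [ 0.586 -0.032  0.095] 92.0
-0.024 40 [ 0.5859 -0.0242  0.0942] 90.7
-0.016 42 [ 0.5858 -0.0164  0.0948] 90.7
-0.008 44 [ 0.586  -0.0085  0.0949] 89.5
0.0 43 [ 5.86e-01 -3.00e-04  9.46e-02] 87.2
0.00
[... 1342 characters left out ...]
 -0.0404  0.0935] 44.1
-0.032 20 [ 0.5834 -0.0315  0.0934] 44.4
-0.024 23 [ 0.5841 -0.0227  0.0936] 43.9
-0.016 23 [ 0.5828 -0.0153  0.0941] 45.0
-0.008 22 [ 0.5824 -0.0083  0.094 ] 43.1
0.0 26 [0.583  0.0008 0.0936] 43.0
0.008 22 [0.5842 0.0088 0.0936] 45.8
0.016 26 [0.5833 0.0162 0.0935] 44.4
0.024 25 [0.5822 0.025  0.0932] 44.7
0.032 30 [0.5845 0.0331 0.0931] 39.3
0.04 43 [0.5829 0.038  0.0873] 30.3
0.048 27 [0.5833 0.0477 0.0858] 47.2
0.056 25 [0.5837 0.0558 0.0853] 44.1
0.064 31 [0.583  0.0644 0.0853] 45.7
0.08 25 [0.5824 0.0801 0.093 ] 45.6
0.088 29 [0.5851 0.0886 0.0939] 44.1
0.096 30 [0.583  0.0963 0.0933] 46.3
0.104 70 [0.5829 0.106  0.087 ] 35.6
0.112 13 [0.5845 0.1083 0.0903] 23.3
```

View pics/ztop.png

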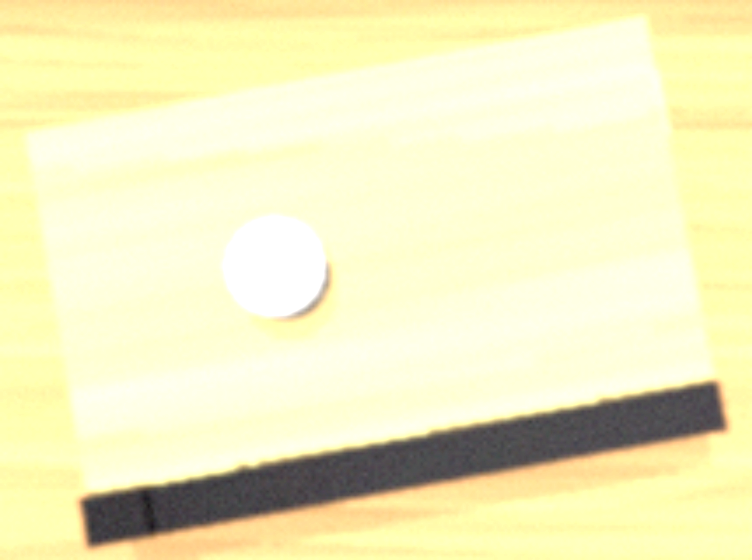

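View pics/zside.png

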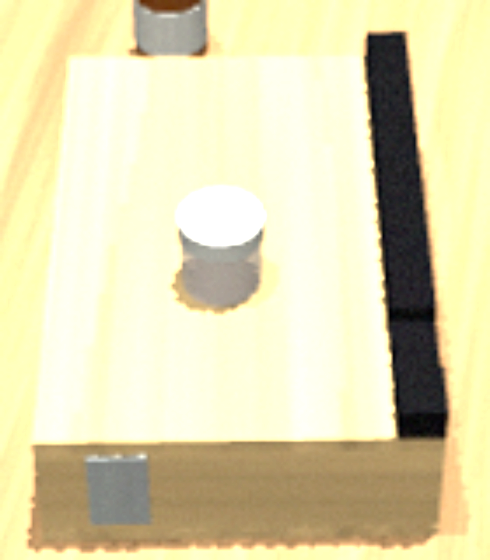

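```bash
cat >> h.py <<'E'
from scipy.spatial.transform import Rotation as R
a=np.radians(10.75);ex=np.array([np.cos(a),np.sin(a),0]);ey=np.array([-ex[1],ex[0],0])
def Rt(s=None):
    q=(s or robot.sense())['tool_rot'];return R.from_quat([q[1],q[2],q[3],q[0]])
def to(lx,ly,z):
    s=robot.sense();r=Rt(s);t=lx*ex+ly*ey+np.array([0,0,z]);d=t-s['tool_pos']
    W=np.c_[ey,ex,[0,0,-1]]
    p=s['tool_pos'];print('t',round(s['time_s'],2),'local',np.round([p@ex,p@ey,p[2]],4),'F',np.round(s['force'],2),'w',round(s['grip_width'],3))
    print('tool delta mm',np.round(r.inv().apply(d)*1e3,1),'rotvec',np.round((r.inv()*R.from_matrix(W)).as_rotvec(),4), 'dist',np.linalg.norm(d))
E
python3 -c "
from h import *
to(.585,.095,.15)"
```

```text
t 0.8 local [0.2882 0.5826 0.1698] F [-0.29  0.39 -0.35] w 0.998
tool delta mm [-305.5  482.2   19.9] rotvec [ 0.      0.     -0.4594] dist 0.5711608637144746
```

Call:
{"fn": "apply_moves", "kwargs": {
  "steps": [
    [0,0,0,0,0,-0.153,0],
    [0,0,0,0,0,-0.153,0],
    [0,0,0,0,0,-0.153,0],
    [0,0,0,0,0,0,0]
  ],
  "grip_force": 20
}}

```text
time_s: 1.3
tool_pos: [0.1745, 0.6262, 0.17]
tool_rot: [-0.0, 0.633, 0.774, 0.0]
force: [-0.1, -0.3, -0.1]
grip_width: 0.614
```

```bash
python3 -c "
from h import *
to(.585,.095,.15)"
```

```text
t 1.3 local [0.2883 0.5826 0.17  ] F [-0.14 -0.29 -0.07] w 0.614
tool delta mm [-491.3  290.6   19.9] rotvec [ 0.0001 -0.0002  0.0126] dist 0.57118702331931
```

Call:
{"fn": "apply_moves", "kwargs": {
  "steps": [
    [-50,30,0,0,0,0.0126,0],
    [-50,30,0,0,0,0,0],
    [-50,30,0,0,0,0,0],
    [-50,30,0,0,0,0,0],
    [-50,30,0,0,0,0,0],
    [-50,30,0,0,0,0,0],
    [-50,30,0,0,0,0,0],
    [-40,20,0,0,0,0,0]
  ]
}}

```text
time_s: 2.3
tool_pos: [0.4785, 0.2765, 0.1714]
tool_rot: [0.001, 0.644, 0.765, 0.003]
force: [0.5, 0.5, -0.2]
grip_width: 0.001
```

```bash
python3 -c "
from h import *
to(.585,.095,.12)"
```

```text
t 2.3 local [0.5217 0.1824 0.1714] F [ 0.51  0.45 -0.15] w 0.001
tool delta mm [-86.4  64.6  51.5] rotvec [ 0.0049 -0.0027 -0.0173] dist 0.11953299453136049
```

Call:
{"fn": "apply_moves", "kwargs": {
  "steps": [
    [-30,21,0,0.0049,-0.0027,-0.017,0],
    [-30,21,8,0,0,0,0],
    [-24,18,12,0,0,0,0],
    [0,0,15,0,0,0,0],
    [0,0,10,0,0,0,0],
    [0,0,0,0,0,0,0]
  ]
}}

```text
time_s: 3.05
tool_pos: [0.5554, 0.2002, 0.1254]
tool_rot: [0.0, 0.644, 0.765, 0.001]
force: [-0.9, -0.5, 0.2]
grip_width: 0.007
```

```bash
python3 -c "
from h import *
for n in('side','top','wrist'):
    im,D=robot.get_image(n);save(n+'1.png',im)
to(.585,.095,.1)"
```

```text
t 3.2 local [0.5842 0.093  0.127 ] F [ 0.5  -0.45  0.97] w 0.003
tool delta mm [ 2.   0.6 27. ] rotvec [ 0.004  -0.0005 -0.0167] dist 0.02705069052953967
```

View pics/side1.png

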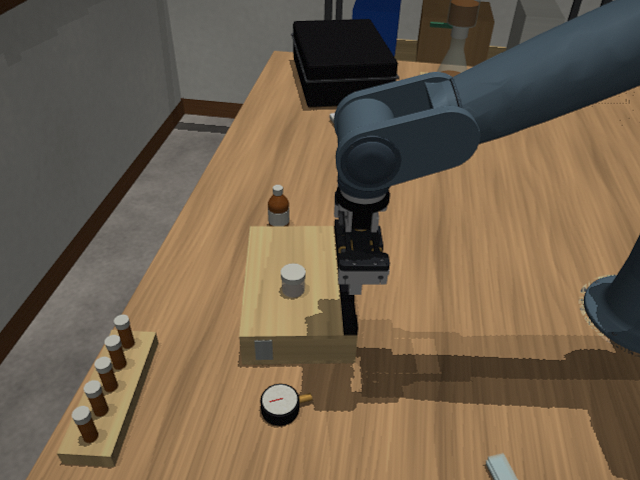

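View pics/wrist1.png

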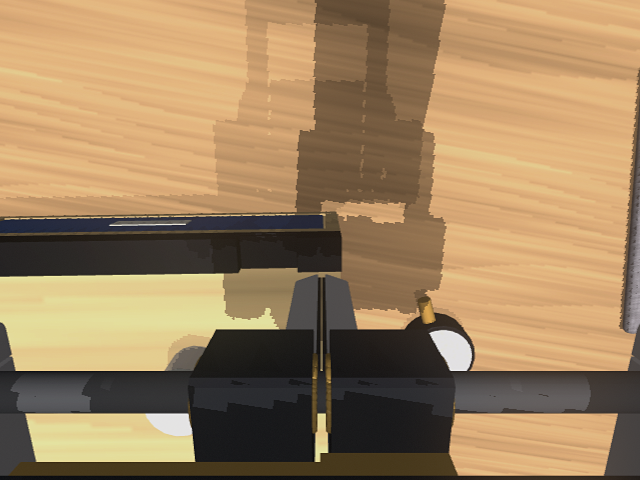

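Call:
{"fn": "apply_moves", "kwargs": {
  "steps": [
    [2,0,15,0.004,0,-0.0167,0],
    [0,0,8,0,0,0,0],
    [0,0,0,0,0,0,0]
  ]
}}

```text
time_s: 3.58
tool_pos: [0.5562, 0.2033, 0.1031]
tool_rot: [0.0, 0.637, 0.771, 0.001]
force: [0.4, -0.1, 0.8]
grip_width: 0.006
```

```bash
python3 -c "
from h import *
to(.585,.095,.093)"
```

```text
t 3.58 local [0.5844 0.096  0.1031] F [ 0.38 -0.11  0.76] w 0.006
tool delta mm [-1.   0.6 10.1] rotvec [ 0.0008 -0.0006  0.0021] dist 0.01013869044478791
```

Call:
{"fn": "apply_moves", "kwargs": {
  "steps": [
    [-1,0,4,0,0,0,0],
    [0,0,3,0,0,0,0],
    [0,0,1.5,0,0,0,0],
    [0,0,1,0,0,0,0]
  ]
}}

```text
time_s: 4.08
tool_pos: [0.5569, 0.2022, 0.0934]
tool_rot: [0.0, 0.637, 0.771, 0.001]
force: [-0.4, -0.1, -0.4]
grip_width: 0.003
```

Call:
{"fn": "apply_moves", "kwargs": {
  "steps": [
    [0,0,1.5,0,0,0,0]
  ]
}}

```text
time_s: 4.2
tool_pos: [0.557, 0.2022, 0.0919]
tool_rot: [0.0, 0.637, 0.771, 0.001]
force: [-1.6, 0.2, -0.0]
grip_width: 0.004
```

Call:
{"fn": "apply_moves", "kwargs": {
  "steps": [
    [0,0,1.5,0,0,0,0]
  ]
}}

```text
time_s: 4.32
tool_pos: [0.5571, 0.2022, 0.0904]
tool_rot: [0.0, 0.637, 0.771, 0.001]
force: [-0.0, -0.2, -0.1]
grip_width: 0.004
```

Call:
{"fn": "apply_moves", "kwargs": {
  "steps": [
    [0,0,1,0,0,0,0]
  ]
}}

```text
time_s: 4.45
tool_pos: [0.5571, 0.2022, 0.0893]
tool_rot: [0.0, 0.637, 0.771, 0.001]
force: [-0.9, 0.2, 0.9]
grip_width: 0.005
```

```bash
python3 -c "
from h import *
for n in('side','top','wrist'):
    im,D=robot.get_image(n);save(n+'2.png',im)
    if n=='side': cv2.imwrite('pics/side2z.png',cv2.resize(im[200:380,230:410,::-1],None,fx=3.3,fy=3.3))
to(.585,.095,.093)"
```

```text
t 4.6 local [0.585  0.0947 0.0894] F [-0.31  0.25  0.07] w 0.005
tool delta mm [ 0.3  0.  -3.6] rotvec [ 0.0021 -0.0005  0.0018] dist 0.0036281834486041457
```

View pics/side2z.png

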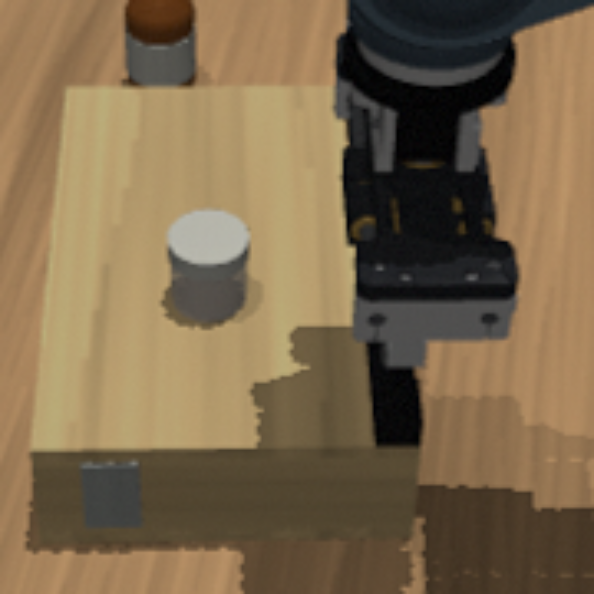

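View pics/wrist2.png

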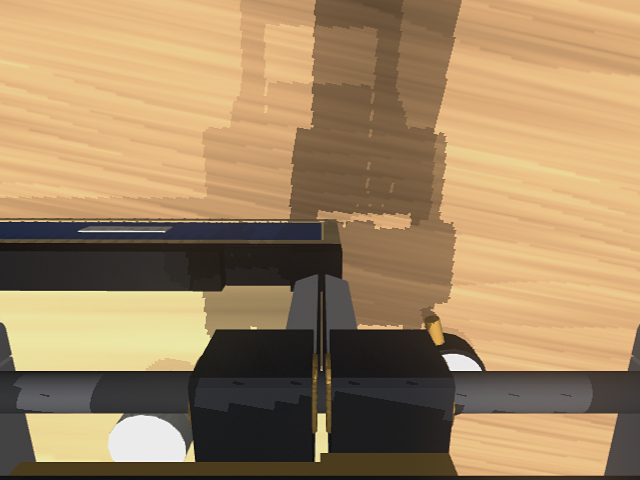

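```bash
python3 -c "
from h import *
s=robot.sense();p=s['tool_pos']
for n in('side','wrist','top'):
    m=robot.camera_model(n);K=np.array(m['camera_matrix']);T=np.array(m['world_to_cam'])
    print(n,T[:3].round(3).tolist())
    def pr(q):
        c=T[:3,:3]@q+T[:3,3];u=K@[c[0],-c[1],-c[2]];return (u[:2]/u[2]).round(1),round(-c[2],3)
    print('tcp',pr(p))
    z=np.array([0,0,1])
    for nm,q in(('front end',.573*ex+.107*ey+.093*z),('back end',.597*ex+.107*ey+.093*z),('mid',.585*ex+.095*ey+.093*z),('tip back',p+.008*ex),('tip front',p-.008*ex),('tip +y',p+.0125*ey)): print(nm,pr(q))
im,D=robot.get_image('wrist');P=pts('wrist',D)
for uv in((333,262),(310,255),(335,280),(313,278),(331,280),(302,300),(345,300),(250,255),(200,265)):
    q=P[uv[1],uv[0]];print(uv,D[uv[1],uv[0]].round(4),np.round([q@ex,q@ey,q[2]],4))
cv2.imwrite('pics/w3.png',cv2.convertScaleAbs(cv2.resize(im[220:350,230:410,::-1],None,fx=4.4,fy=4.4),alpha=2.5))
"
```

```text
side [[-0.988, -0.151, 0.022, 0.628], [0.114, -0.633, 0.766, -0.138], [-0.102, 0.759, 0.643, -1.105]]
tcp (array([349.2, 324.1]), np.float64(0.95))
front end (array([357. , 328.1]), np.float64(0.939))
back end (array([342.7, 328.2]), np.float64(0.938))
mid (array([349.3, 322.8]), np.float64(0.948))
tip back (array([344.5, 324.2]), np.float64(0.95))
tip front (array([353.9, 324.1]), np.float64(0.951))
tip +y (array([349.8, 329.7]), np.float64(0.941))
wrist [[-0.188, 0.982, 0.0, -0.093], [-0.95, -0.181, -0.256, 0.572], [-0.251, -0.048, 0.967, -0.164]]
tcp (array([322.4, 269.4]), np.float64(0.227))
front end (array([344.2, 251.5]), np.float64(0.22))
back end (array([343.5, 291. ]), np.float64(0.226))
mid (array([322.9, 271.5]), np.float64(0.223))
tip back (array([322.4, 282.3]), np.float64(0.229))
tip front (array([322.5, 256.3]), np.float64(0.225))
tip +y (array([343.8, 269.4]), np.float64(0.227))
top [[0.004, -1.0, -0.023, 0.032], [0.998, 0.003, 0.057, -0.639], [-0.057, -0.023, 0.998, -0.881]]
tcp (array([211.4, 288.2]), np.float64(0.829))
front end (array([204.7, 297. ]), np.float64(0.824))
back end (array([202.2, 282.3]), np.float64(0.826))
mid (array([210.8, 288.3]), np.float64(0.825))
tip back (array([210.6, 283.3]), np.float64(0.829))
tip front (array([212.3, 293.1]), np.float64(0.828))
tip +y (array([203.9, 289.6]), np.float64(0.829))
(333, 262) 0.2213 [0.5791 0.1007 0.0935]
(310, 255) 0.2199 [0.5749 0.0876 0.0938]
(335, 280) 0.1816 [0.575  0.1004 0.1335]
(313, 278) 0.1843 [0.575  0.0901 0.1307]
(331, 280) 0.1822 [0.5752 0.0986 0.1329]
(302, 300) 0.1593 [0.5751 0.0861 0.1565]
(345, 300) 0.1584 [0.5747 0.1037 0.1574]
(250, 255) 0.2276 [0.5772 0.0522 0.0864]
(200, 265) 0.2217 [0.581  0.0248 0.0935]
```

View pics/w3.png

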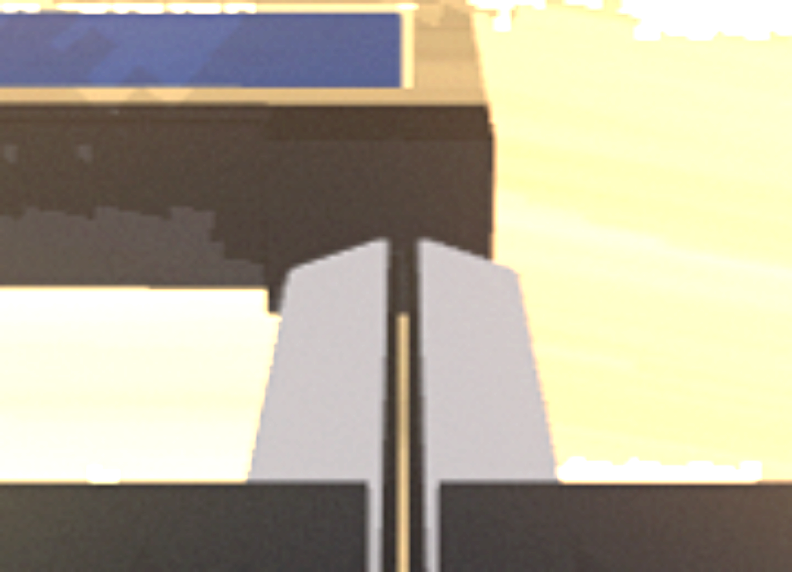

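```bash
python3 -c "
from h import *
im,D=robot.get_image('wrist');P=pts('wrist',D)
print((P[...,2]*1e3).astype(int)[244:310:3,286:360:3])
im,D=robot.get_image('side');P=pts('side',D)
print((P[...,2]*1e3).astype(int)[296:334:2,334:372:2])
L=P@ey;print((L*1e3).astype(int)[296:334:2,334:372:2])
"
```

```text
[[ 77  77  76  77  77  76  78  76  77  78  76  77  76  76  76  76  77  77
   77   0   0   0   0   0   0]
 [ 83  82  84  83  84  84  84  83  84  83  84  82  83  83  83  84  84  83
   84   0   0   1   0   0   0]
 [ 85  85  90  90  91  89  90  89  90  90  90  91  90  90  91  90  90  91
   89   0   1   1   0   0   0]
 [ 86  84  93  93  92  92  93  92  93  93  92  92  93  94  93  92  93  94
   92   0   0   0   0   0   0]
 [ 85  85  93  92  92  93  92  93  93  94  94  91  92  93  93  93  93  92
   92   0   0   0   0   0   0]
 [ 84  85  93  92  93  93  93  93  94  92  93  92  92  93  93  93  93  93
   93   0   0   0   0   0   0]
 [ 85  85  93  93  93  94  93  92  92  93  93  94  94  92  94  93  94  92
   92   0   0   0   0   1   0]
 [ 86  85  92  92  92  92  94  93  92  93  93  92  93  92  93  93  94  93
   93   0   1   0  -1   0   0]
 [ 85  83  95  92  93  92  93  94  93  93  93  92  93  92  93  93  92  93
   92   1  -1   1   0   0   0]
 [ 85  85  93  92  93  93  94  93  93  93  92  93  93  92  94  93  92  92
   93   0   0   0   0   0   0]
 [ 85  85  93  92  92  93  93  93  92  92  92  93 
[... 3590 characters left out ...]
  80  78  82  81  81  -7  -6  -2  -5  -5  -6
   -2]
 [ 66  66  69  69  68  84  84  83  88  84  84  86   4  -1   0   0   0   1
    0]
 [ 72  73  73  70  71  88  88  89  88  90  89  90   5   4   6   6   5   4
    5]
 [ 78  77  77  78  76  93  93  94  93  95  93  93   8  10  11  12   9   9
    8]
 [ 83  84  79  82 734  96  99  98 100  99 101  97  12  16  14  15  13  16
   12]
 [ 87  86  86  87  84 102 103 102 103 104 104 103 103  20  22  21  19  20
   19]
 [ 88  88  92  90  89 107 105 105 107 109 108 106 107  27  23  25  26  26
   24]
 [ 95  96  95  95  93 104 106 107 106 105 108 106 105  31  31  31  29  29
   33]
 [101 100  99 100 100 106 108 106 105 107 105 107  35  34  35  35  34  34
   37]]
```

Call:
{"fn": "apply_moves", "kwargs": {
  "steps": [
    [0,0,-20,0,0,0,0],
    [0,0,-40,0,0,0,40],
    [0,0,-20,0,0,0,40],
    [0,0,0,0,0,0,40],
    [0,0,0,0,0,0,40]
  ]
}}

```text
time_s: 5.38
tool_pos: [0.5578, 0.2023, 0.1764]
tool_rot: [0.002, 0.637, 0.771, 0.002]
force: [-1.1, 0.4, 0.0]
grip_width: 0.394
```

```bash
cat >> h.py <<'E'
def fing(tag):
    s=robot.sense();p=s['tool_pos'];r=Rt(s);out=[]
    for n in('side','wrist'):
        im,D=robot.get_image(n);save(n+tag+'.png',im);P=pts(n,D);q=P[D>0];i=r.inv().apply(q-p)
        k=(abs(i[:,0])<.08)&(abs(i[:,1])<.03)&(i[:,2]>-.06)&(q[:,2]>.108)
        j=i[k]
        if len(j)<10: print(n,'none');continue
        for sg in(-1,1):
            g=j[j[:,0]*sg>0]
            if len(g)<5: continue
            zm=np.percentile(g[:,2],98);e=g[g[:,2]>zm-.006]
            print(n,'finger',sg,'tip z rel TCP mm',round(zm*1e3,1),'x',np.percentile(e[:,0]*1e3,[5,95]).round(1),'y',np.percentile(e[:,1]*1e3,[5,95]).round(1))
    print('w',s['grip_width'],p)
E
python3 -c "
from h import *
fing('4')"
```

```text
side finger -1 tip z rel TCP mm -35.9 x [-22.1 -17.5] y [2.1 6.7]
side finger 1 tip z rel TCP mm -39.0 x [22.3 28.3] y [-10.    7.3]
wrist finger -1 tip z rel TCP mm -36.3 x [-27.1 -20. ] y [-10.2   6. ]
wrist finger 1 tip z rel TCP mm -36.4 x [18.8 25.7] y [-10.2   5.2]
w 0.3939700670655044 [0.55780665 0.20228935 0.17637454]
```

View pics/side4.png

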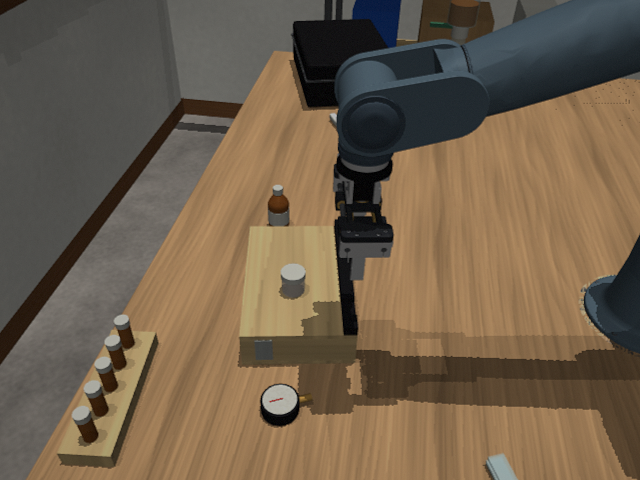

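View pics/wrist4.png

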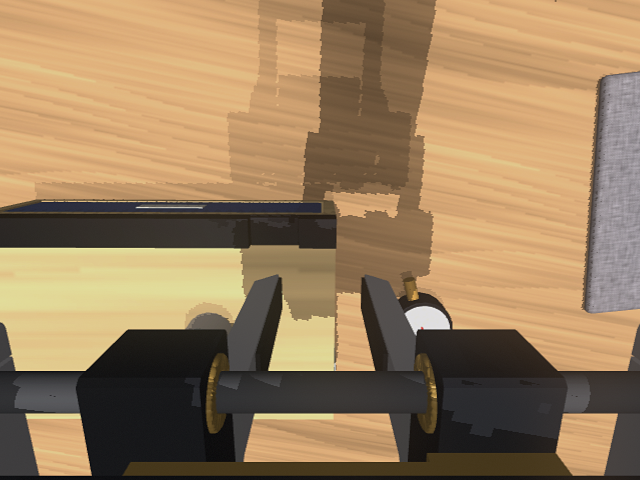

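```bash
python3 -c "
from h import *
s=robot.sense();p=s['tool_pos'];r=Rt(s)
Q=[]
for n in('side','wrist','top'):
    im,D=robot.get_image(n);save(n+'5.png',im);P=pts(n,D);q=P[(D>0)&(P[...,2]>.11)];i=r.inv().apply(q-p);k=(abs(i[:,0])<.2)&(abs(i[:,1])<.15)&(i[:,2]>-.4)&~((abs(q[:,0]-.67)<.04)&(q[:,2]<.13)&(n!='x')&(q@ex>.64))
    j=i[k]*1e3
    print(n)
    for z in range(-300,10,8):
        g=j[(j[:,2]>=z)&(j[:,2]<z+8)]
        if len(g)>8: print(z,len(g),'x',np.percentile(g[:,0],[1,99]).round(),'y',np.percentile(g[:,1],[1,99]).round())
"
```

```text
side
-300 527 x [54. 67.] y [-86.  36.]
-292 342 x [55. 64.] y [-62.  31.]
-284 206 x [54. 59.] y [-35.  24.]
-276 22 x [ 7. 58.] y [-10.  33.]
-268 109 x [-0. 38.] y [-19.  34.]
-260 347 x [ 1. 39.] y [-34.  35.]
-252 157 x [ 8. 37.] y [-32.  33.]
-244 224 x [ 7. 34.] y [-29.  29.]
-236 526 x [-10.  39.] y [-38.  35.]
-228 141 x [-30.  39.] y [-37.  35.]
-220 69 x [10. 20.] y [-35.  32.]
-212 90 x [ 8. 19.] y [-22.  18.]
-204 176 x [-1. 20.] y [-25.  18.]
-196 167 x [-4. 20.] y [-24.  19.]
-188 206 x [-21.  20.] y [-25.  20.]
-180 1391 x [-74.  90.] y [-34.  31.]
-172 373 x [-71.  91.] y [-35.  32.]
-164 519 x [-72.  89.] y [-35.  32.]
-156 333 x [-73.  83.] y [-35.  32.]
-148 290 x [-73.  83.] y [-35.  31.]
-140 201 x [-76.  83.] y [-35.  32.]
-132 35 x [-23. -19.] y [-14.   3.]
-92 54 x [28. 35.] y [-11.   7.]
-84 57 x [28. 35.] y [-12.   7.]
-76 50 x [30. 35.] y [-11.   7.]
-68 60 x [22. 35.] y [-12.   7.]
-60 52 x [28. 35.] y [-10.   7.]
-52 42 x [-21.  34.] y [-11.   7.]
-44 19 x [-23.  25.] y [2. 7.]
wrist
-172 2552 x [-49.  47.] y [-25. -22.]
-164 23213 x [-43.  41.] y [-34. 
[... 371 characters left out ...]
.   7.]
-76 730 x [-32.  31.] y [-11.   7.]
-68 630 x [-32.  31.] y [-11.   7.]
-60 548 x [-32.  31.] y [-11.   7.]
-52 472 x [-32.  31.] y [-11.   7.]
-44 314 x [-29.  29.] y [-10.   7.]
-36 17 x [-21.  23.] y [-10.   1.]
top
-300 359 x [-61.  44.] y [-84.  34.]
-292 101 x [-57.  44.] y [-62.  29.]
-228 48 x [-40. -38.] y [-32.  32.]
-220 56 x [-40. -38.] y [-32.  33.]
-212 73 x [-41. -39.] y [-18.  20.]
-204 74 x [-41. -39.] y [-18.  19.]
-196 75 x [-40. -39.] y [-19.  20.]
-188 105 x [-84. -32.] y [-21.  22.]
-180 2364 x [-88. -40.] y [-32.  33.]
-172 47 x [-88. -84.] y [-33.  34.]
-164 269 x [-86. -24.] y [-33.  34.]
-156 94 x [-52. -29.] y [-32.  33.]
-148 10 x [-51. -42.] y [-32.  33.]
```

View pics/top5.png

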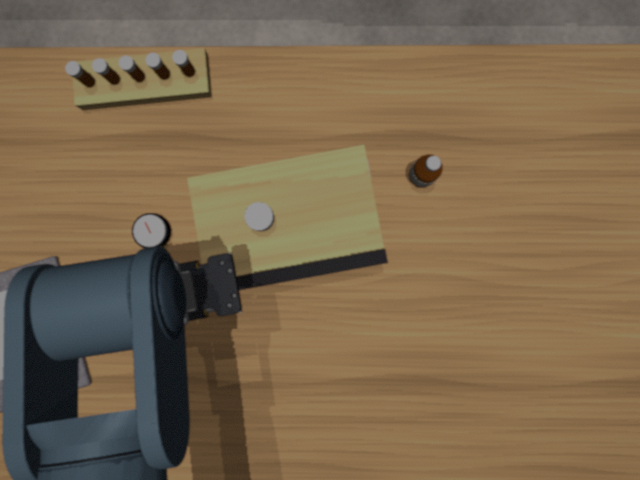

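The body starts about 133 mm behind the reported TCP, where the spec says 97 mm. The fingertips end about 36 mm short of it. So the reported TCP lies about 36 mm beyond the real tip, and contact with the rail should come at a reported z of about 0.057.

Call:
{"fn": "apply_moves", "kwargs": {
  "steps": [
    [0,0,30,0,0,0,0],
    [0,0,30,0,0,0,0],
    [0,0,25,0,0,0,0],
    [0,0,15,0,0,0,0],
    [0,0,6,0,0,0,0],
    [0,0,0,0,0,0,0]
  ]
}}

```text
time_s: 6.38
tool_pos: [0.5574, 0.2022, 0.0649]
tool_rot: [0.001, 0.637, 0.771, 0.001]
force: [-0.2, 0.0, -0.6]
grip_width: 0.0
```

```bash
python3 -c "
from h import *
to(.585,.095,.057)"
```

```text
t 6.38 local [0.5853 0.0947 0.0649] F [-0.22  0.02 -0.63] w 0.0
tool delta mm [ 0.3 -0.4  7.9] rotvec [ 0.0024 -0.0005  0.0018] dist 0.007893710407426896
```

Call:
{"fn": "apply_moves", "kwargs": {
  "steps": [
    [0,0,3,0,0,0,0],
    [0,0,1.5,0,0,0,0]
  ]
}}

```text
time_s: 6.62
tool_pos: [0.5588, 0.2025, 0.062]
tool_rot: [0.002, 0.637, 0.771, 0.002]
force: [-0.8, 0.7, -0.4]
grip_width: 0.008
```

Call:
{"fn": "apply_moves", "kwargs": {
  "steps": [
    [0,0,1.2,0,0,0,0]
  ]
}}

```text
time_s: 6.75
tool_pos: [0.5592, 0.2026, 0.0613]
tool_rot: [0.002, 0.637, 0.771, 0.003]
force: [0.2, 0.1, 0.5]
grip_width: 0.004
```

Call:
{"fn": "apply_moves", "kwargs": {
  "steps": [
    [0,0,1.2,0,0,0,0]
  ]
}}

```text
time_s: 6.88
tool_pos: [0.5595, 0.2026, 0.0604]
tool_rot: [0.002, 0.637, 0.771, 0.003]
force: [0.2, 0.2, -0.4]
grip_width: 0.005
```

Call:
{"fn": "apply_moves", "kwargs": {
  "steps": [
    [0,0,1,0,0,0,0]
  ]
}}

```text
time_s: 7.0
tool_pos: [0.5595, 0.2026, 0.0594]
tool_rot: [0.002, 0.637, 0.771, 0.003]
force: [-1.1, 1.2, 0.3]
grip_width: 0.002
```

```bash
python3 -c "
from h import *
s=robot.sense();print(s['joint_positions'].round(3),s['qd'].round(3),s['joint_efforts'].round(1))
to(.585,.095,.057)"
```

```text
[ 1.570e-01  2.360e-01  1.784e+00  1.000e-03  1.114e+00 -1.604e+00] [ 0.     0.009  0.003  0.    -0.014 -0.001] [  0.  -38.1 -28.3  -0.    0.1  -0. ]
t 7.0 local [0.5875 0.0947 0.0594] F [-1.14  1.2   0.31] w 0.002
tool delta mm [ 0.3 -2.5  2.4] rotvec [ 0.0074 -0.0004  0.0019] dist 0.0034905916291810076
```

Call:
{"fn": "apply_moves", "kwargs": {
  "steps": [
    [0,-1,1,0,0,0,0]
  ]
}}

```text
time_s: 7.12
tool_pos: [0.5586, 0.2025, 0.0584]
tool_rot: [0.002, 0.637, 0.771, 0.003]
force: [-0.1, 0.4, 0.5]
grip_width: 0.006
```

Call:
{"fn": "apply_moves", "kwargs": {
  "steps": [
    [0,-1,1,0,0,0,0]
  ]
}}

```text
time_s: 7.25
tool_pos: [0.558, 0.2023, 0.0577]
tool_rot: [0.003, 0.637, 0.771, 0.003]
force: [0.4, 0.5, 3.0]
grip_width: 0.004
```

Call:
{"fn": "apply_moves", "kwargs": {
  "steps": [
    [0,0,1,0,0,0,0]
  ]
}}

```text
time_s: 7.38
tool_pos: [0.5581, 0.2023, 0.0576]
tool_rot: [0.003, 0.637, 0.771, 0.003]
force: [-2.6, -0.8, 8.6]
grip_width: 0.005
```

```bash
python3 -c "
from h import *
s=robot.sense();print(s['joint_positions'].round(3),s['qd'].round(3),s['joint_efforts'].round(1))
to(.585,.095,.057)
fing('6')"
```

```text
[ 1.570e-01  2.350e-01  1.789e+00  1.000e-03  1.109e+00 -1.604e+00] [-0.     0.002 -0.003 -0.002  0.003  0.001] [ -0.3 -33.6 -26.3   0.   -1.1  -0. ]
t 7.38 local [0.586  0.0947 0.0576] F [-2.56 -0.81  8.57] w 0.005
tool delta mm [ 0.3 -1.1  0.6] rotvec [ 0.0084 -0.0003  0.0019] dist 0.0012649563929470566
side finger 1 tip z rel TCP mm -51.1 x [11.4 14.5] y [-10.3   5.8]
wrist finger -1 tip z rel TCP mm -50.6 x [-11.9  -0.3] y [-10.1   5.6]
wrist finger 1 tip z rel TCP mm -50.7 x [ 0.5 11. ] y [-10.2  -8.3]
w 0.005051116681507503 [0.55810225 0.20234107 0.05763518]
```

Call:
{"fn": "apply_moves", "kwargs": {
  "steps": [
    [0,0,0.8,0.004,0,0,0],
    [-6,0,0.5,0,0,0,0],
    [-6,0,0.5,0,0,0,0]
  ]
}}

```text
time_s: 7.85
tool_pos: [0.561, 0.1913, 0.0577]
tool_rot: [0.001, 0.637, 0.771, 0.003]
force: [-0.6, 2.1, 3.8]
grip_width: 0.007
```

Call:
{"fn": "apply_moves", "kwargs": {
  "steps": [
    [-6,0,0.7,0,0,0,0],
    [-6,0,0.7,0,0,0,0]
  ]
}}

```text
time_s: 8.1
tool_pos: [0.5641, 0.179, 0.057]
tool_rot: [0.002, 0.637, 0.771, 0.004]
force: [0.3, -0.2, -1.0]
grip_width: 0.002
```

```bash
python3 -c "
from h import *
to(.586,.0565,.0577)"
```

```text
t 8.1 local [0.5876 0.0707 0.057 ] F [ 0.3  -0.22 -0.99] w 0.002
tool delta mm [-14.2  -1.6  -0.8] rotvec [ 0.0079 -0.0023  0.0024] dist 0.014270070437061242
```

Call:
{"fn": "apply_moves", "kwargs": {
  "steps": [
    [-7,-1,0,0.004,0,0.002,0],
    [-7,-1,0,0.004,0,0,0],
    [0,0,2,0,0,0,0],
    [0,0,2,0,0,0,0]
  ]
}}

```text
time_s: 8.6
tool_pos: [0.5635, 0.1618, 0.0507]
tool_rot: [-0.002, 0.638, 0.77, -0.001]
force: [0.7, -0.2, 0.2]
grip_width: 0.005
```

```bash
python3 -c "
from h import *
to(.586,.0565,.0577)"
```

```text
t 8.6 local [0.5838 0.0539 0.0507] F [ 0.68 -0.24  0.17] w 0.005
tool delta mm [ 2.6  2.1 -7. ] rotvec [-0.0043 -0.0009 -0.0011] dist 0.0077957264188745915
```

Call:
{"fn": "apply_moves", "kwargs": {
  "steps": [
    [2,2,1.5,0,0,0,0],
    [0,0,1.5,0,0,0,0],
    [0,0,1.5,0,0,0,0]
  ]
}}

```text
time_s: 8.98
tool_pos: [0.565, 0.164, 0.047]
tool_rot: [-0.002, 0.638, 0.77, -0.002]
force: [-2.9, -2.1, 5.9]
grip_width: 0.006
```

Call:
{"fn": "apply_moves", "kwargs": {
  "steps": [
    [0,0,1.5,0,0,0,0],
    [0,0,1,0,0,0,0]
  ]
}}

```text
time_s: 9.22
tool_pos: [0.5651, 0.164, 0.0452]
tool_rot: [-0.001, 0.637, 0.771, -0.003]
force: [-2.2, -1.9, 4.3]
grip_width: 0.005
```

```bash
python3 -c "
from h import *
to(.586,.0565,.0577)
im,D=robot.get_image('wrist');save('wrist7.png',im)"
```

```text
t 9.22 local [0.5857 0.0557 0.0452] F [-2.21 -1.89  4.29] w 0.005
tool delta mm [  0.8   0.2 -12.5] rotvec [-0.006   0.0014  0.0009] dist 0.01255995461054187
```

View pics/wrist7.png

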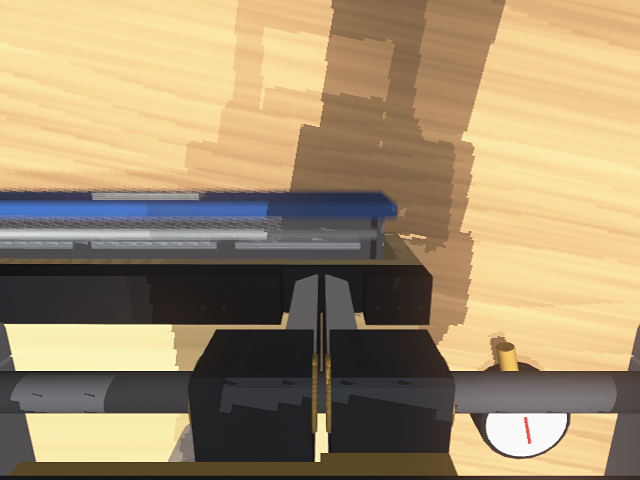

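The drawer is springing out: its blue front shows at rows 195-215, in front of the rail, and the fingertips sit in the notch at about col 322. I'll wait a moment, then lift straight up.

Call:
{"fn": "apply_moves", "kwargs": {
  "steps": [
    [0,0,0.5,0,0,0,0],
    [0,0,0.5,0,0,0,0],
    [0,0,0,0,0,0,0],
    [0,0,-6,0,0,0,0],
    [0,0,-12,0,0,0,0],
    [0,0,-30,0,0,0,0],
    [0,0,-40,0,0,0,0],
    [0,0,-40,0,0,0,0]
  ]
}}

```text
time_s: 10.28
tool_pos: [0.5635, 0.1652, 0.1727]
tool_rot: [-0.004, 0.638, 0.77, -0.004]
force: [1.0, -0.6, -0.1]
grip_width: 0.007
```

Call:
{"fn": "apply_moves", "kwargs": {
  "steps": [
    [0,-20,-20,0,0,0,0],
    [0,-50,0,0,0,0,0],
    [0,-50,0,0,0,0,0],
    [0,-30,0,0,0,0,0],
    [0,0,0,0,0,0,0],
    [0,0,0,0,0,0,0]
  ]
}}

```text
time_s: 11.02
tool_pos: [0.4174, 0.1383, 0.2019]
tool_rot: [0.001, 0.637, 0.771, 0.003]
force: [0.8, 0.5, -0.3]
grip_width: 0.005
```

```bash
python3 -c "
from h import *
to(.586,.0565,.0577)
for n in('side','top'):
    im,D=robot.get_image(n);save(n+'8.png',im);P=pts(n,D);I=im.astype(int)
    b=(I[...,2]>I[...,0]+25)&(D>0)&(P[...,2]>.005)&(P[...,2]<.075)&(P[...,0]>.4)&(P[...,0]<.75)&(abs(P[...,1]-.07)<.2)
    if b.sum()>5: print(n,'drawer blue local x',np.percentile(P[b]@ex,[2,50,98]).round(4),b.sum())
    P0=np.load(n+'P0.npy');D0=np.load(n+'0.npy')
    for t in('bottle','jar','gauge'):
        print(n,t,[(round(r['p'],2),np.round(r['rect'])) for r in robot.spot_in(t,n)][:1])
    for y in(.045,.055,.065,.02):
        k=(abs(P@ey-y)<.004)&(abs(P@ex-.585)<.006)&(abs(P[...,2]-.09)<.02);print(y,k.sum(),np.median(P[k][:,2]) if k.any() else 0)
"
```

```text
t 11.03 local [0.4359 0.0581 0.2019] F [ 0.8   0.48 -0.32] w 0.005
tool delta mm [ -2.2 149.2 145.1] rotvec [ 0.0063 -0.003   0.0011] dist 0.2081480815851076
side drawer blue local x [0.5233 0.528  0.53  ] 617
side bottle [(0.81, array([268., 183., 293., 226.]))]
side jar [(0.79, array([284., 265., 304., 299.]))]
side gauge [(0.76, array([259., 386., 310., 426.]))]
0.045 22 0.08570296449794745
0.055 25 0.08593523847968176
0.065 21 0.0856122063798076
0.02 21 0.09359555693805843
top drawer blue local x [0.5257 0.5299 0.5331] 868
top bottle [(0.9, array([406., 153., 443., 188.]))]
top jar [(0.57, array([245., 204., 274., 234.]))]
top gauge [(0.92, array([133., 212., 172., 260.]))]
0.045 36 0.08680706205223038
0.055 39 0.08684332444722631
0.065 37 0.08708348591960136
0.02 36 0.09458378052516148
```

View pics/side8.png

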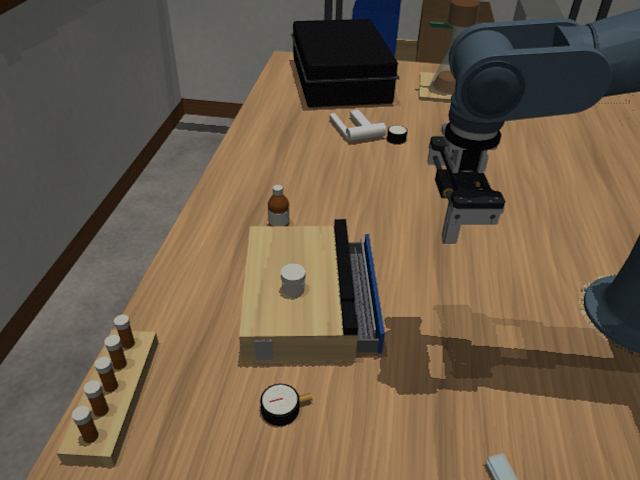

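View pics/top8.png

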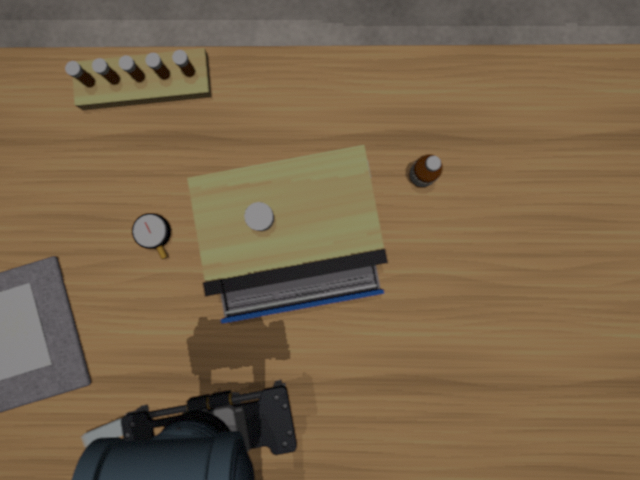

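The drawer is about 50 mm out, the plate is back up at about 0.086 m, the bottle, jar and gauge haven't moved, and the hand is clear.

```bash
python3 -c "
from h import *
print(robot.hand_in())"
```

```text
the job is handed in; nothing more can be done
None
```

The drawer sprang out by itself and I handed the job in at about 11.5 s of the 64 s; the hand-in reports no verdict. I touched the rail's plain +y end with closed fingers (about 8.6 N measured). Then I slid along until the tip dropped into the notch, about 0.10 m along +y in the cabinet frame. I pressed the plate with about 6 N at most, then lifted the hand clear.

**Last checks:**
- **Drawer:** about 50 mm out, going by the blue front's position.
- **Plate:** back up, about 8 mm below the rail top in both cameras.
- **Bottle, jar and gauge:** where they stood, within a few pixels in both views.
- **Hand:** clear of everything.

**Disagreements:**
- **Tool position:** the reported tool position lies about 36 mm beyond the real fingertip. The cameras showed it, and the rail was met at a reported z of 0.0577 m instead of 0.093 m. I worked from the measured tip. If the judge uses the reported tool position, the grasp point was at about 0.077 m during the end touch. That is below the 0.099 m step 1 asks for, so step 1 would not count.
- **Notch location:** I had already seen the notch in the depth images before feeling for it. The feel agreed with them.

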